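# Third hand: press a heat sink against the sprung board stop with a pin

## Robot

A 6-joint arm with a two-finger parallel gripper is mounted at the origin on the work surface. World frame = base frame: x ahead of the robot, y to its left, z up, the work surface at z = 0. Lengths are in m, angles in rad, forces in N, time in s.
With the tool pointing down it reaches from about 0.325 to 0.775 m from the base axis. Payload 9.3 kg.
Tool frame: the origin (TCP) lies midway between the tips of the shut fingers; the grasp point (between the pads) lies 19 mm behind it (r.pinch_z is the distance from the TCP to the grasp point, in m); z points along the fingers, y is the line along which they close (so a half turn about z gives the same grasp; the last joint's range is limited). The gripper opens to 85 mm and grips with 20 to 120 N. Pads are 22 mm wide; open, the fingers measure 114 mm over their backs; the gripper's body (76 mm by 85 mm) begins 54 mm behind the grasp point. The pads swing forward as they close: fully open they stand 13 mm farther back than shut.
Start: joints at [-1.394, 0.259, 0.021, 1.334, 0, 1.418], TCP at [0.178, -0.52, 0.231] pointing down, gripper open.
Joint ranges: [-3.04, 3.04], [-0.91, 1.82], [-1.04, 1.36], [-1.92, 1.95], [-1.52, 1.45], [-3.14, 3.14]. Speed limits (rad/s): [2.22, 2.22, 2.79, 3.14, 3.14, 3.14].

## Interface

Orientations are given as a unit quaternion [w, x, y, z].
In Python, from station import r gives the robot as it stands.
- The arm moves only by the tool play_rows, never from a script. Its argument "commands" is a list of rows, each an object of numbers: "hand": the finger opening in cm, from 0 to 8.54; "tx", "ty", "tz": the shift along the tool's x, y, z in cm; "ax", "ay", "az": the turn, a rotation vector about the tool's x, y, z in degrees. In form: [{"hand": .., "tx": .., "ty": .., "tz": .., "ax": .., "ay": .., "az": ..}, ...]. A call has 1 to 10 rows; each row shifts and turns the commanded pose from where the row before left it, along the tool's axes as they then stand; what a row does not reach is not made up. A row lasts 1/12 s, in which the tool goes at most 41.7 mm and 7.16 degrees, less where a joint would pass 70% of its speed; a pose out of reach is approached as far as the arm can. A call with a gripper value outside its range is refused whole. The fingers move at their own pace and stop on an object; the grip force is fixed at half the most. Time passes only in rows, so rows that do not move let the fingers close. It gives the time, the measured TCP pose, the force, the opening and the grip force at its end, in the units of the state.
- r.read_state(): the state, without advancing time (a new reading comes with each control period).
- r.camera(name): name is "scene" or "top"; returns a dict with "color" (400x640x3 uint8, red, green, blue), "range_z" (400x640 float32, m along the optical axis (not along the pixel's ray), 0 where there is no reading), "camera_matrix" (3x3 intrinsics, pixels), "world_from_camera" (4x4, takes a point from camera to world coordinates). Camera axes: x right, y down, z forward; pixel columns grow to the right and rows downward; lengths in m; the calibration is good to about 2 mm. A picture is of the moment at which its call begins.
- r.close_job(): hands the job in; it is judged then, once.
The state is a dict: "time_s": time; "joint_pos": joint angles; "joint_vel": joint speeds; "effort": joint torques, N m; "ee_pos": TCP position; "tool_rot": TCP orientation; "wrist_force": force on the tool from outside, world axes, zero at the start; "moment": the same for the moment, N m; "gripper_width": opening from 0.0 (shut) to 1.0 (fully open); "finger_force": force on a finger pad.
Only numpy, scipy, OpenCV 4.12 (cv2) and the standard library are available. Lean on these libraries where they do the work, as an engineer would, in place of code of your own. Each camera call takes 0.05 s, during which the arm holds its last target. There are 200 camera calls.

## Task

Be my third hand while I screw this cooker's heat sink to its board: take the red-handled pin from the stand, put it down through the heat sink's eyelet, and with the pin push the heat sink along the rails until it sits flush against the sprung stop, white centre marks in line, and the stop's black pointer stands in the green band, never in the red. Finish while holding it there steadily with the pin still in your grip and through the eyelet, touching neither heat sink nor stop with the gripper; leave the other pins and everything else where they are.

Things in the scene. Friction and masses are not known exactly. Their poses are not given: they have to be found in the camera images.
- jig: Pressing jig fixed to the table: aluminium base 6 mm thick with two blue rails along its x, rail tops at z = 24 mm, and between them an open channel 48 mm wide (y -24 to +24 mm, floor at z = 6 mm). Origin on the table surface, on the channel's middle line; x points along the rails towards the sprung stop, y to the left, z up. Beside the right rail (its -y side), 65 to 105 mm from the middle line and 36 mm high, stands the coloured scale. The jig may be turned a little.
- stop (a joint): Travel (m) of the sprung stop along the jig's +x: 0 at rest, 0.038 at its hard end. Spring 450 N/m from zero. Its black pointer moves over the scale: white below 0.010, green from 0.010 to 0.025 (4.5 to 11 N), yellow to 0.032, then red. It springs back when let go.
- stop_face (a point): Middle of the flat front face of the sprung stop, an aluminium bar 110 mm wide across the jig, from z = 25 to 43 mm, with a green circuit board behind it. At rest this point is at x = 80, y = 0, z = 34 mm in the jig's frame; it moves with the stop. A white centre mark lies on top of the bar.
- heatsink: Loose metal heat sink of 0.2 to 0.4 kg lying on the rails in front of the stop, 20 to 45 mm short of it. Foot plate 80 mm (x) by 90 mm (y) by 6 mm; a 6 mm thick wall along its +x edge, 14 mm high, whose outer face (40 mm from the origin) goes flush against the stop; low fins along its -x edge (x -40 to -14 mm), 16 mm high. Origin at the centre of its underside, z up, x towards the stop (turned a little at the start). A white centre mark lies on top of the wall.
- eyelet (a point): Centre of the eyelet's mouth on the top of the foot plate: a brass-rimmed round through hole of 12 mm, 8 mm ahead (+x) of the heat sink's origin, 32 mm behind its pressing face, 6 mm above its underside. Below it is the open channel of the jig.
- stand: Wooden pin stand fixed to the table, 170 (x) by 42 (y) by 30 mm high, origin at the centre of its underside; three pins stand upright in a row along its x, 55 mm apart, in any order.
- pin_red_grip (a point): Centre of the red handle of the pin to use: a square 16 by 16 mm handle 50 mm tall, sides along this point's x and y. The pin stands upright, 84 mm long, 90 g; from its point up: steel shank 9 mm across and 20 mm long with a tapered point, dark collar 18 mm across and 14 mm high, then the handle. This point is 59 mm above the shank's point. The collar rests on the stand, the shank is 20 mm deep in it.
- pin_red_tip (a point): The point of the red pin's shank, at its axis, 59 mm below the middle of the handle.
- pin_red: The red pin as a whole; origin at the point of its shank, z up along the pin.
- pin_yellow_grip (a point): Centre of the handle of a like pin with a yellow handle: leave alone.
- pin_blue_grip (a point): Centre of the handle of a like pin with a blue handle: leave alone.
- multimeter: Yellow multimeter, 150 by 80 by 34 mm, lying on the table: leave alone.
- pliers: Red-handled pliers, 170 mm long, lying on the table: leave alone.
- screwdriver: Screwdriver lying on the table: leave alone.
- flux_jar: Small amber jar with a white cap, 56 mm across, 70 mm high: leave alone.
Things that resemble listed ones, but are neither listed nor needed, are in the scene too. There is more than one size of the pin_red; the job needs the smaller.

How it is judged:
By the outcome, as a careful person would: the job done as asked, in the order asked, and still so for the second after the job is handed in, while the arm keeps its last pose, push and grip.
It also fails if it takes over 48 s, if anything falls off the work surface, if the arm or the gripper's body presses on something with over 40 N, if the wrist force passes 120 N, or if a joint passes its speed limit or range.

## Working session

There is one attempt and no reset: what is moved stays moved. The work goes in short steps, Python scripts to look and compute and a tool call to move; the robot and the scene stay as the last step left them, time stands still between calls to the robot, and variables do not carry over. Pictures are saved under pics/ and viewed, at most 10 in all, crops included, and the job is handed in when it is done.

Besides the shell and the picture viewer there is one more tool, called as name([rows], argument=value, ...), one row to a line, values as JSON. play_rows: Moves the arm, as the interface text tells. Its arguments: {"type":"object","properties":{"commands":{"type":"array"}},"required":["commands"]}

```bash
mkdir -p pics; ls; python3 - <<'E'
from station import r
import cv2,numpy as np
for n in("scene","top"):
    c=r.camera(n); np.savez(f"pics/{n}0.npz",**c); cv2.imwrite(f"pics/{n}0.png",c["color"][:,:,::-1]); print(n,c["camera_matrix"].tolist(),c["world_from_camera"].round(3).tolist())
s=r.read_state();print(s,r.pinch_z)
E
```

```text
pics
scene [[482.07525273174934, 0.0, 314.7053943843385], [0.0, 482.07525273174934, 200.5825024533477], [0.0, 0.0, 1.0]] [[0.844, 0.301, -0.443, 1.054], [0.536, -0.496, 0.683, -0.91], [-0.015, -0.814, -0.58, 0.796], [0.0, 0.0, 0.0, 1.0]]
top [[479.07218719587416, 0.0, 324.5016989764556], [0.0, 479.07218719587416, 195.91767493420252], [0.0, 0.0, 1.0]] [[0.018, -0.986, 0.165, 0.285], [-1.0, -0.019, -0.005, -0.062], [0.008, -0.165, -0.986, 1.534], [0.0, 0.0, 0.0, 1.0]]
{'time_s': 0.1, 'joint_pos': array([-1.39360725e+00,  2.59147943e-01,  2.08106651e-02,  1.33370591e+00,
       -1.83834383e-06,  1.41820910e+00]), 'joint_vel': array([-4.43289133e-04, -2.66982779e-03,  6.64779547e-04,  2.16514195e-07,
       -1.09818754e-03, -1.41032399e-03]), 'effort': array([ 4.41550277e-03, -5.56690300e+01,  3.45074952e+01,  1.16119062e-02,
       -2.55279156e-04, -2.51635657e-05]), 'ee_pos': array([ 0.17806172, -0.52009875,  0.23070946]), 'tool_rot': array([-6.23369933e-04,  9.86436528e-01,  1.64141974e-01, -8.58765473e-06]), 'wrist_force': array([-0.38611692, -0.42469689, -0.32391043]), 'moment': array([0.01804749, 0.03714187, 0.01495356]), 'finger_force': 0.0, 'gripper_width': 0.9968317800234386} 0.0187
```

View pics/top0.png

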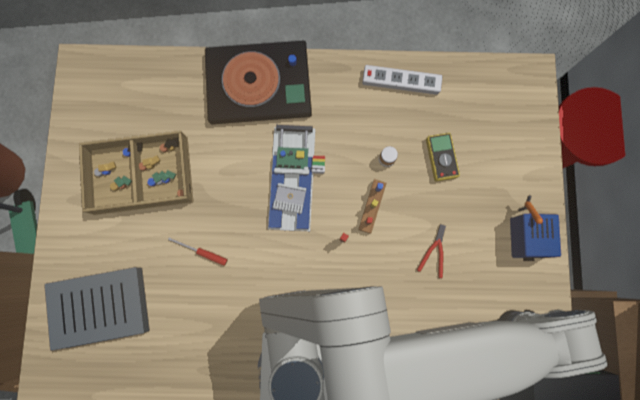

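View pics/scene0.png

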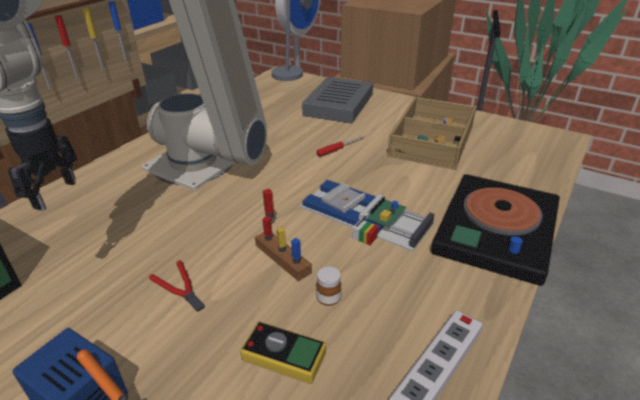

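The top view shows the jig at (291,180), the stand at (372,207) with its red pin at (369,221), and a second, separate red pin at (344,238). The scene view shows the stand's red pin at (267,228) and a taller-looking one at (268,203). I'll enlarge both.

```bash
python3 - <<'E'
import cv2,numpy as np
t=cv2.imread("pics/top0.png")[120:250,255:395]; s=cv2.imread("pics/scene0.png")[170:290,230:440]
cv2.imwrite("pics/topc.png",cv2.resize(t,None,fx=4.5,fy=4.5,interpolation=cv2.INTER_CUBIC))
cv2.imwrite("pics/scenec.png",cv2.resize(s,None,fx=3.8,fy=3.8,interpolation=cv2.INTER_CUBIC))
E
```

```text
(no output)
```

View pics/topc.png

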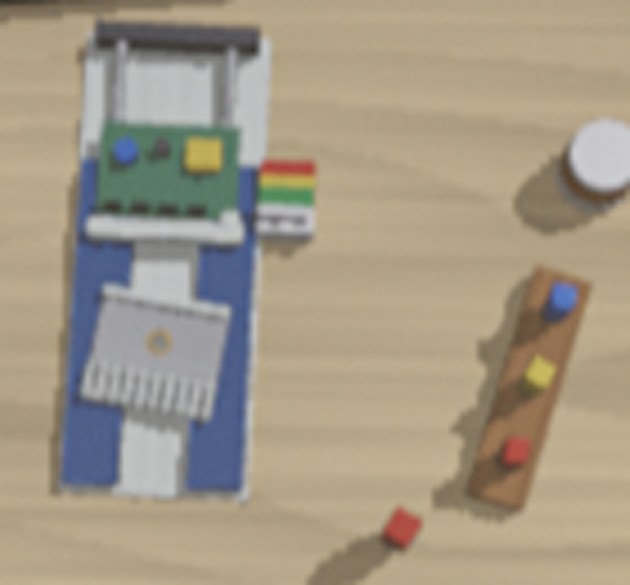

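View pics/scenec.png

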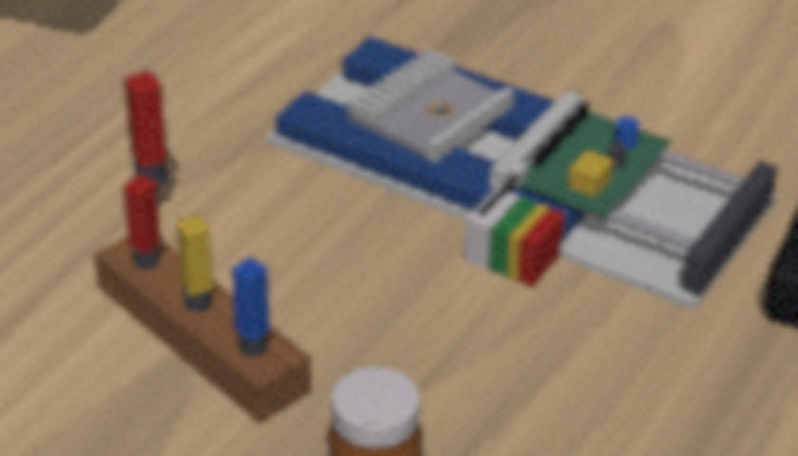

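The stand's red pin is the smaller of the two: its handle matches the yellow and blue ones, and the loose pin is taller. In the top crop its top is at (517,450), the eyelet at (159,341), the wall ends at (104,290) and (230,312), and the stop front from (87,234) to (243,241).

```bash
cat > h.py <<'E'
import numpy as np,cv2
def load(n): return dict(np.load(n))
def ray(c,u,v,z):
    T=c["world_from_camera"]; d=T[:3,:3]@np.linalg.solve(c["camera_matrix"],[u,v,1.]); o=T[:3,3]
    return o+d*(z-o[2])/d[2]
def cloud(c):
    K=c["camera_matrix"];Z=c["range_z"];v,u=np.mgrid[:400,:640]
    P=np.stack([(u-K[0,2])/K[0,0]*Z,(v-K[1,2])/K[1,1]*Z,Z],-1)
    return P@c["world_from_camera"][:3,:3].T+c["world_from_camera"][:3,3]
E
python3 - <<'E'
from h import *
c=load("pics/top0.npz");W=cloud(c);C=c["color"]
full=lambda u,v:((u+.5)/4.5-.5+255,(v+.5)/4.5-.5+120)
for n,u,v,z in [("red",517,450,.094),("yel",541,373,.094),("blu",564,297,.094),("eye",159,341,.030),("wallL",104,290,.038),("wallR",230,312,.038),("stopL",87,234,.043),("stopR",243,241,.043),
 ("chLn",118,490,.024),("chLf",133,245,.024),("chRn",183,490,.024),("chRf",196,245,.024),("oLn",62,485,.024),("oLf",83,162,.024),("oRn",245,490,.024),("oRf",258,245,.024),("st1",470,495,.03),("st2",524,508,.03),("st3",591,286,.03),("st4",538,268,.03)]:
    f=full(u,v);p=ray(c,*f,z);print(n,p.round(4),"depthpt",W[int(round(f[1])),int(round(f[0]))].round(4))
hsv=cv2.cvtColor(C,cv2.COLOR_RGB2HSV)
roi=np.zeros((400,640),bool);roi[120:250,255:395]=1
m=roi&(hsv[...,0]>105)&(hsv[...,0]<128)&(hsv[...,1]>120)&(abs(W[...,2]-.024)<.006)
P=W[m][:,:2];print(m.sum(),cv2.minAreaRect((P*1000).astype(np.float32)),W[m][:,2].mean())
s=load("pics/scene0.npz")
fs=lambda u,v:((u+.5)/3.8-.5+230,(v+.5)/3.8-.5+170)
for n,u,v,z in [("red",141,184,.094),("yel",195,223,.094),("blu",250,265,.094),("eye",440,109,.03),("wallfar",508,93,.038),("wallnear",436,152,.038)]:
    print(n,ray(s,*fs(u,v),z).round(4))
E
```

```text
red [ 0.4561 -0.2066  0.094 ] depthpt [ 0.4546 -0.2079  0.0962]
yel [ 0.5087 -0.2228  0.094 ] depthpt [ 0.5103 -0.2233  0.0938]
blu [ 0.5613 -0.2384  0.094 ] depthpt [ 0.5602 -0.2386  0.0939]
eye [0.5364 0.0404 0.03  ] depthpt [0.5417 0.0418 0.0061]
wallL [0.5708 0.0797 0.038 ] depthpt [0.5703 0.0785 0.0416]
wallR [ 0.5568 -0.0096  0.038 ] depthpt [ 0.5589 -0.01    0.0253]
stopL [0.6099 0.0926 0.043 ] depthpt [0.6124 0.0942 0.0257]
stopR [ 0.607  -0.0177  0.043 ] depthpt [ 0.6115 -0.0184  0.0247]
chLn [0.4309 0.0664 0.024 ] depthpt [0.434  0.0673 0.0081]
chLf [0.6066 0.0614 0.024 ] depthpt [0.6085 0.0626 0.0161]
chRn [0.4317 0.0208 0.024 ] depthpt [0.4348 0.0226 0.0083]
chRf [0.6075 0.0164 0.024 ] depthpt [0.6116 0.0179 0.0058]
oLn [0.4337 0.1058 0.024 ] depthpt [0.4361 0.1084 0.0119]
oLf [0.6669 0.0993 0.024 ] depthpt [0.6647 0.099  0.0276]
oRn [ 0.4325 -0.0227  0.024 ] depthpt [ 0.4355 -0.0221  0.0101]
oRf [ 0.6084 -0.0279  0.024 ] depthpt [ 0.613  -0.0276  0.0031]
st1 [ 0.4314 -0.1802  0.03  ] depthpt [ 0.4323 -0.1819  0.0073]
st2 [ 0.423  -0.2181  0.03  ] depthpt [ 0.4242 -0.2175  0.0333]
st3 [ 0.5819 -0.2655  0.03  ] depthpt [ 0.5828 -0.2659  0.0281]
st4 [ 0.5943 -0.2278  0.03  ] depthpt [ 0.594  -0.2268  0.0338]
16 ((615.4779663085938, 36.993438720703125), (92.23463439941406, 117.29845428466797), 0.657967209815979) 0.024473561321031456
red [ 0.4572 -0.2037  0.094 ]
yel [ 0.5092 -0.2179  0.094 ]
blu [ 0.5605 -0.2333  0.094 ]
eye [0.5345 0.0451 0.03  ]
wallfar [0.5722 0.0782 0.038 ]
wallnear [ 0.563  -0.0114  0.038 ]
```

```bash
cat >> h.py <<'E'
from scipy.spatial.transform import Rotation as R
def plan(s,xyz,yaw_y,n):
    """rows taking TCP to xyz, pointing down, tool y at yaw_y deg"""
    q=s["tool_rot"];A=R.from_quat([q[1],q[2],q[3],q[0]])
    y=np.array([np.cos(np.radians(yaw_y)),np.sin(np.radians(yaw_y)),0]);z=np.array([0,0,-1.])
    B=R.from_matrix(np.stack([np.cross(y,z),y,z],1))
    rv=(A.inv()*B).as_rotvec(); d=(np.array(xyz)-s["ee_pos"])/n*100
    for i in range(n):
        t=(A*R.from_rotvec(rv*i/n)).inv().apply(d); print("t",t.round(2),"a",np.degrees(rv/n).round(2))
E
python3 - <<'E'
from h import *
from station import r
plan(r.read_state(),[.4566,-.2052,.160],-16.8,14)
E
```

```text
t [ 2.61 -1.48  0.51] a [-0.   -0.   -3.88]
t [ 2.71 -1.3   0.51] a [-0.   -0.   -3.88]
t [ 2.79 -1.12  0.51] a [-0.   -0.   -3.88]
t [ 2.86 -0.93  0.51] a [-0.   -0.   -3.88]
t [ 2.91 -0.73  0.51] a [-0.   -0.   -3.88]
t [ 2.96 -0.53  0.51] a [-0.   -0.   -3.88]
t [ 2.98 -0.33  0.51] a [-0.   -0.   -3.88]
t [ 3.   -0.13  0.51] a [-0.   -0.   -3.88]
t [3.   0.07 0.51] a [-0.   -0.   -3.88]
t [2.99 0.28 0.51] a [-0.   -0.   -3.88]
t [2.96 0.48 0.51] a [-0.   -0.   -3.88]
t [2.93 0.68 0.51] a [-0.   -0.   -3.88]
t [2.87 0.87 0.51] a [-0.   -0.   -3.88]
t [2.81 1.07 0.51] a [-0.   -0.   -3.88]
```

play_rows([
  {"hand": 4, "tx": 2.6, "ty": -1.5, "tz": 0.5, "az": -3.9},
  {"hand": 4, "tx": 2.7, "ty": -1.3, "tz": 0.5, "az": -3.9},
  {"hand": 4, "tx": 2.8, "ty": -1.1, "tz": 0.5, "az": -3.9},
  {"hand": 4, "tx": 2.85, "ty": -0.95, "tz": 0.5, "az": -3.9},
  {"hand": 4, "tx": 2.9, "ty": -0.75, "tz": 0.5, "az": -3.9},
  {"hand": 4, "tx": 2.95, "ty": -0.55, "tz": 0.5, "az": -3.9},
  {"hand": 4, "tx": 3, "ty": -0.35, "tz": 0.5, "az": -3.9},
  {"hand": 4, "tx": 3, "ty": -0.15, "tz": 0.5, "az": -3.9},
  {"hand": 4, "tx": 3, "ty": 0.1, "tz": 0.5, "az": -3.9},
  {"hand": 4, "tx": 3, "ty": 0.3, "tz": 0.5, "az": -3.9},
])

```text
validation failed for argument at $.co...
```

```bash
python3 - <<'E'
from h import *
from station import r
s=r.read_state();print(s["ee_pos"],s["gripper_width"])
plan(s,[.4566,-.2052,.140],-16.8,5)
E
```

```text
[ 0.17806172 -0.52009875  0.23070946] 0.9968317800234386
t [ 7.31 -4.15  1.82] a [-1.000e-02 -1.000e-02 -1.086e+01]
t [ 7.96 -2.7   1.82] a [-1.000e-02 -1.000e-02 -1.086e+01]
t [ 8.33 -1.15  1.82] a [-1.000e-02 -1.000e-02 -1.086e+01]
t [8.4  0.44 1.82] a [-1.000e-02 -1.000e-02 -1.086e+01]
t [8.16 2.01 1.81] a [-1.000e-02 -1.000e-02 -1.086e+01]
```

play_rows([
  {"hand": 4.0, "tx": 2.6, "ty": -1.5, "tz": 0.5, "ax": 0, "ay": 0, "az": -3.9},
  {"hand": 4.0, "tx": 2.7, "ty": -1.3, "tz": 0.5, "ax": 0, "ay": 0, "az": -3.9},
  {"hand": 4.0, "tx": 2.8, "ty": -1.1, "tz": 0.5, "ax": 0, "ay": 0, "az": -3.9},
  {"hand": 4.0, "tx": 2.85, "ty": -0.95, "tz": 0.5, "ax": 0, "ay": 0, "az": -3.9},
  {"hand": 4.0, "tx": 2.9, "ty": -0.75, "tz": 0.5, "ax": 0, "ay": 0, "az": -3.9},
  {"hand": 4.0, "tx": 2.95, "ty": -0.55, "tz": 0.5, "ax": 0, "ay": 0, "az": -3.9},
  {"hand": 4.0, "tx": 3.0, "ty": -0.35, "tz": 0.5, "ax": 0, "ay": 0, "az": -3.9},
  {"hand": 4.0, "tx": 3.0, "ty": -0.15, "tz": 0.5, "ax": 0, "ay": 0, "az": -3.9},
  {"hand": 4.0, "tx": 3.0, "ty": 0.1, "tz": 0.5, "ax": 0, "ay": 0, "az": -3.9},
  {"hand": 4.0, "tx": 3.0, "ty": 0.3, "tz": 0.5, "ax": 0, "ay": 0, "az": -3.9},
])

```text
time_s: 0.93
ee_pos: [0.3771, -0.2933, 0.1809]
tool_rot: [-0.0, 0.874, 0.485, -0.0]
wrist_force: [0.1, -1.0, 0.1]
gripper_width: 0.474
finger_force: 0.0
```

```bash
python3 - <<'E'
from h import *
from station import r
s=r.read_state();print(s["ee_pos"],s["gripper_width"])
plan(s,[.4566,-.2052,.140],-16.8,5)
E
```

```text
[ 0.37706631 -0.29326311  0.18089223] 0.4740134802581791
t [2.34 0.42 0.82] a [-0.   -0.   -3.02]
t [2.31 0.54 0.82] a [-0.   -0.   -3.02]
t [2.28 0.66 0.82] a [-0.   -0.   -3.02]
t [2.24 0.78 0.82] a [-0.   -0.   -3.02]
t [2.2  0.9  0.82] a [-0.   -0.   -3.02]
```

play_rows([
  {"hand": 4.0, "tx": 2.34, "ty": 0.42, "tz": 0.8, "ax": 0, "ay": 0, "az": -3.0},
  {"hand": 4.0, "tx": 2.3, "ty": 0.54, "tz": 0.8, "ax": 0, "ay": 0, "az": -3.0},
  {"hand": 4.0, "tx": 2.28, "ty": 0.66, "tz": 0.8, "ax": 0, "ay": 0, "az": -3.0},
  {"hand": 4.0, "tx": 2.24, "ty": 0.78, "tz": 0.8, "ax": 0, "ay": 0, "az": -3.0},
  {"hand": 4.0, "tx": 2.2, "ty": 0.9, "tz": 0.8, "ax": 0, "ay": 0, "az": -3.0},
  {"hand": 4.0, "tx": 0, "ty": 0, "tz": 0, "ax": 0, "ay": 0, "az": 0},
])

```text
time_s: 1.43
ee_pos: [0.4574, -0.204, 0.1396]
tool_rot: [-0.001, 0.803, 0.596, 0.0]
wrist_force: [-0.5, 0.6, -0.4]
gripper_width: 0.469
finger_force: 0.0
```

```bash
python3 - <<'E'
from h import *
from station import r
s=r.read_state();print(s["ee_pos"],s["tool_rot"],s["gripper_width"])
o=[]
for n,k in(("top",(150,270,315,435)),("scene",(130,290,200,360))):
    c=r.camera(n);np.savez(f"pics/{n}1.npz",**c)
    p=cv2.resize(c["color"][k[0]:k[1],k[2]:k[3],::-1],(390,390),interpolation=cv2.INTER_CUBIC);o.append(p)
    T=np.linalg.inv(c["world_from_camera"]);q=T[:3,:3]@s["ee_pos"]+T[:3,3];u=c["camera_matrix"]@q;print(n,u[:2]/u[2])
cv2.imwrite("pics/a1.png",np.hstack(o))
E
```

```text
[ 0.45742774 -0.20401032  0.13960032] [-1.31540395e-03  8.02664242e-01  5.96429696e-01  4.83032401e-05] 0.46863557791183863
top [370.17911801 217.32423974]
scene [265.32480821 202.69316064]
```

View pics/a1.png

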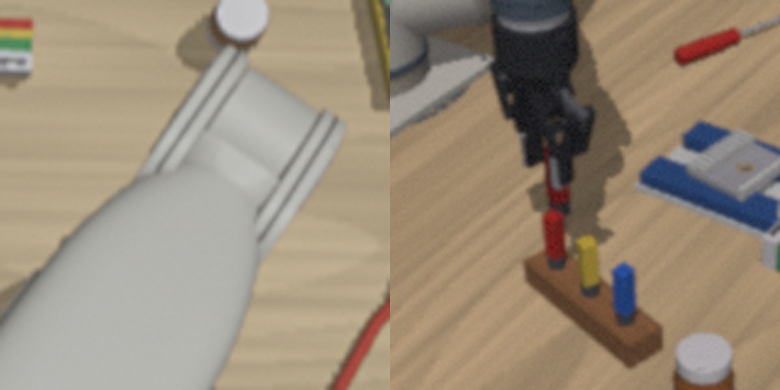

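The hand is above the stand's red pin: fingers at (545,145) in the right panel, pin top at (553,215). Next I lower the hand and grip.

play_rows([
  {"hand": 4.0, "tx": 0, "ty": 0, "tz": 2.0, "ax": 0, "ay": 0, "az": 0},
  {"hand": 4.0, "tx": 0, "ty": 0, "tz": 2.0, "ax": 0, "ay": 0, "az": 0},
  {"hand": 4.0, "tx": 0, "ty": 0, "tz": 2.0, "ax": 0, "ay": 0, "az": 0},
  {"hand": 4.0, "tx": 0, "ty": 0, "tz": 1.5, "ax": 0, "ay": 0, "az": 0},
  {"hand": 4.0, "tx": 0, "ty": 0, "tz": 1.0, "ax": 0, "ay": 0, "az": 0},
  {"hand": 4.0, "tx": 0, "ty": 0, "tz": 0, "ax": 0, "ay": 0, "az": 0},
])

```text
time_s: 2.03
ee_pos: [0.4548, -0.2072, 0.0547]
tool_rot: [-0.001, 0.805, 0.593, -0.001]
wrist_force: [-0.1, 0.3, 0.3]
gripper_width: 0.47
finger_force: 0.0
```

play_rows([
  {"hand": 2.5, "tx": 0, "ty": 0, "tz": 0, "ax": 0, "ay": 0, "az": 0},
  {"hand": 2.0, "tx": 0, "ty": 0, "tz": 0, "ax": 0, "ay": 0, "az": 0},
  {"hand": 1.5, "tx": 0, "ty": 0, "tz": 0, "ax": 0, "ay": 0, "az": 0},
  {"hand": 0.5, "tx": 0, "ty": 0, "tz": 0, "ax": 0, "ay": 0, "az": 0},
  {"hand": 0.5, "tx": 0, "ty": 0, "tz": 0, "ax": 0, "ay": 0, "az": 0},
  {"hand": 0.5, "tx": 0, "ty": 0, "tz": 0, "ax": 0, "ay": 0, "az": 0},
])

```text
time_s: 2.53
ee_pos: [0.4567, -0.2075, 0.0573]
tool_rot: [0.001, 0.804, 0.594, 0.0]
wrist_force: [-2.2, -1.2, 6.9]
gripper_width: 0.181
finger_force: 58.6
```

play_rows([
  {"hand": 0.5, "tx": 0, "ty": 0, "tz": -0.5, "ax": 0, "ay": 0, "az": 0},
  {"hand": 0.5, "tx": 0, "ty": 0, "tz": -1.0, "ax": 0, "ay": 0, "az": 0},
  {"hand": 0.5, "tx": 0, "ty": 0, "tz": -1.5, "ax": 0, "ay": 0, "az": 0},
  {"hand": 0.5, "tx": 0, "ty": 0, "tz": -2.5, "ax": 0, "ay": 0, "az": 0},
  {"hand": 0.5, "tx": 0, "ty": 0, "tz": -2.5, "ax": 0, "ay": 0, "az": 0},
  {"hand": 0.5, "tx": 0, "ty": 0, "tz": -2.5, "ax": 0, "ay": 0, "az": 0},
])

```text
time_s: 3.03
ee_pos: [0.456, -0.2066, 0.1627]
tool_rot: [-0.0, 0.804, 0.594, 0.0]
wrist_force: [0.3, -0.4, -1.0]
gripper_width: 0.182
finger_force: 58.7
```

```bash
python3 - <<'E'
from h import *
from station import r
for i in range(3):
    s=r.read_state();print(s["ee_pos"],s["wrist_force"],s["gripper_width"],s["finger_force"]);c=r.camera("scene")
plan(s,[.534,.042,.130],-1.5,10)
E
```

```text
[ 0.45603327 -0.20657314  0.16272051] [ 0.27305548 -0.40012303 -0.99621357] 0.181612001999207 58.66040074266493
[ 0.45768999 -0.20765319  0.16748351] [ 1.55772694 -1.26237137  3.47002558] 0.17925390301218266 58.73529969714582
[ 0.4577942  -0.20771273  0.16538479] [ 0.18693094 -0.04507502 -1.72821546] 0.18239503527914602 58.72268110513687
t [ 2.61 -0.01  0.35] a [ 0.03  0.01 -1.56]
t [2.61 0.06 0.35] a [ 0.03  0.01 -1.56]
t [2.61 0.13 0.35] a [ 0.03  0.01 -1.56]
t [2.6  0.21 0.35] a [ 0.03  0.01 -1.56]
t [2.6  0.28 0.35] a [ 0.03  0.01 -1.56]
t [2.59 0.35 0.35] a [ 0.03  0.01 -1.56]
t [2.58 0.42 0.35] a [ 0.03  0.01 -1.56]
t [2.56 0.49 0.35] a [ 0.03  0.01 -1.56]
t [2.55 0.56 0.35] a [ 0.03  0.01 -1.56]
t [2.53 0.63 0.35] a [ 0.03  0.01 -1.56]
```

play_rows([
  {"hand": 0.5, "tx": 2.61, "ty": 0.0, "tz": 0.35, "ax": 0, "ay": 0, "az": -1.5},
  {"hand": 0.5, "tx": 2.61, "ty": 0.06, "tz": 0.35, "ax": 0, "ay": 0, "az": -1.5},
  {"hand": 0.5, "tx": 2.6, "ty": 0.13, "tz": 0.35, "ax": 0, "ay": 0, "az": -1.5},
  {"hand": 0.5, "tx": 2.6, "ty": 0.2, "tz": 0.35, "ax": 0, "ay": 0, "az": -1.5},
  {"hand": 0.5, "tx": 2.6, "ty": 0.28, "tz": 0.35, "ax": 0, "ay": 0, "az": -1.5},
  {"hand": 0.5, "tx": 2.6, "ty": 0.35, "tz": 0.35, "ax": 0, "ay": 0, "az": -1.6},
  {"hand": 0.5, "tx": 2.58, "ty": 0.42, "tz": 0.35, "ax": 0, "ay": 0, "az": -1.6},
  {"hand": 0.5, "tx": 2.56, "ty": 0.5, "tz": 0.35, "ax": 0, "ay": 0, "az": -1.6},
  {"hand": 0.5, "tx": 2.55, "ty": 0.56, "tz": 0.35, "ax": 0, "ay": 0, "az": -1.6},
  {"hand": 0.5, "tx": 2.53, "ty": 0.63, "tz": 0.35, "ax": 0, "ay": 0, "az": -1.6},
])

```text
time_s: 4.02
ee_pos: [0.5328, 0.044, 0.1251]
tool_rot: [-0.001, 0.716, 0.698, -0.001]
wrist_force: [0.7, 0.0, -0.7]
gripper_width: 0.18
finger_force: 58.7
```

play_rows([
  {"hand": 0.5, "tx": 0, "ty": 0, "tz": 0.5, "ax": 0, "ay": 0, "az": 0},
  {"hand": 0.5, "tx": 0, "ty": 0, "tz": 0, "ax": 0, "ay": 0, "az": 0},
  {"hand": 0.5, "tx": 0, "ty": 0, "tz": 0, "ax": 0, "ay": 0, "az": 0},
])

```text
time_s: 4.27
ee_pos: [0.5325, 0.0426, 0.1203]
tool_rot: [-0.001, 0.717, 0.697, -0.001]
wrist_force: [-0.2, -0.8, -0.5]
gripper_width: 0.184
finger_force: 58.7
```

```bash
python3 - <<'E'
from h import *
from station import r
s=r.read_state();print(s["ee_pos"],s["tool_rot"])
o=[]
for n,k in(("top",(130,240,250,360)),("scene",(130,250,290,410))):
    c=r.camera(n);np.savez(f"pics/{n}2.npz",**c)
    o.append(cv2.resize(c["color"][k[0]:k[1],k[2]:k[3],::-1],None,fx=(3 if n=="top" else 5)*1.0,fy=(3 if n=="top" else 5)*1.0,interpolation=cv2.INTER_CUBIC))
    T=np.linalg.inv(c["world_from_camera"])
    for d in(.0,-.042):
        q=T[:3,:3]@(s["ee_pos"]+[0,0,d])+T[:3,3];u=c["camera_matrix"]@q;print(n,u[:2]/u[2])
cv2.imwrite("pics/a2.png",o[1])
E
```

```text
[0.53253245 0.04257873 0.12030897] [-0.00074618  0.71684647  0.69723021 -0.00078448]
top [287.2745673  191.64885857]
top [288.20594414 194.01484872]
scene [345.05526506 170.65071718]
scene [344.71203611 183.91005849]
```

View pics/a2.png

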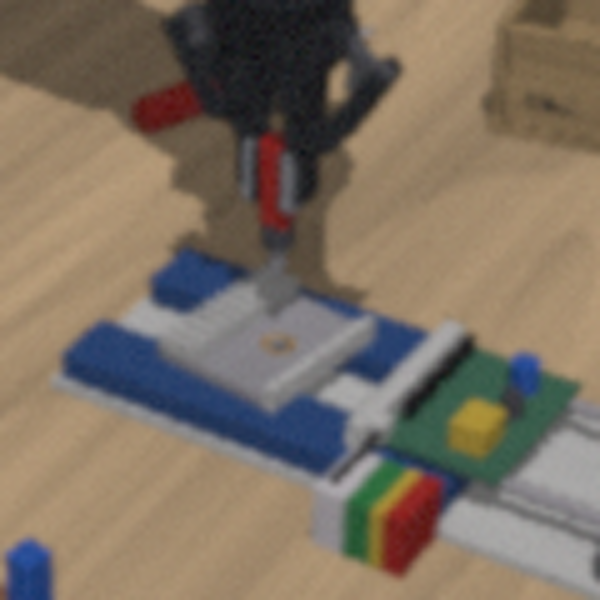

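The pin, in the gripper, hangs above and behind the eyelet, which is at (278,343). The handle runs from (268,140) to (277,230), so the pin leans slightly. I'll measure the tilt.

```bash
python3 - <<'E'
from h import *
c=load("pics/scene2.npz");W=cloud(c);h=cv2.cvtColor(c["color"],cv2.COLOR_RGB2HSV)
m=((h[...,0]<8)|(h[...,0]>172))&(h[...,1]>130)
n=0
for v in range(154,184):
    u=np.where(m[v,335:355])[0]+335
    row=c["color"][v,338:352].sum(-1)
    if len(u): print(v,u.mean().round(2),len(u),W[v,u].mean(0).round(4), end=" ")
    print(v,row.tolist() if v>175 else "")
E
```

```text
154 
155 
156 343.0 1 [0.5249 0.0435 0.1622] 156 
157 343.5 4 [0.5265 0.0432 0.1598] 157 
158 344.0 5 [0.5304 0.039  0.1601] 158 
159 344.0 5 [0.5309 0.0383 0.1576] 159 
160 343.5 4 [0.53   0.0372 0.1549] 160 
161 343.5 4 [0.5307 0.0362 0.1526] 161 
162 343.0 3 [0.5285 0.0376 0.1482] 162 
163 343.5 4 [0.5309 0.036  0.1467] 163 
164 343.5 4 [0.531  0.0361 0.1437] 164 
165 343.5 4 [0.5309 0.0364 0.1404] 165 
166 343.5 4 [0.5302 0.0378 0.1364] 166 
167 343.5 4 [0.5305 0.0372 0.1338] 167 
168 343.5 4 [0.5303 0.0378 0.1304] 168 
169 343.0 3 [0.53   0.0357 0.1283] 169 
170 343.0 3 [0.5297 0.0364 0.1247] 170 
171 343.0 3 [0.5294 0.037  0.1212] 171 
172 343.5 4 [0.5304 0.0382 0.1178] 172 
173 344.0 5 [0.5325 0.0371 0.116 ] 173 
174 344.5 6 [0.5341 0.0371 0.1133] 174 
175 346.0 3 [0.5377 0.0389 0.1104] 175 
176 [242, 250, 253, 230, 186, 175, 166, 167, 186, 163, 165, 208, 224, 227]
177 [251, 251, 254, 228, 188, 165, 166, 178, 165, 163, 162, 208, 217, 224]
178 [255, 246, 241, 229, 188, 159, 160, 171, 167, 164, 176, 205, 229, 231]
179 [252, 246, 241, 232, 213, 177, 171, 185, 180, 183, 198, 213, 225, 227]
180 [240, 248, 253, 239, 231, 221, 216, 226, 215, 217, 205, 219, 224, 230]
181 [241, 246, 249, 249, 237, 239, 250, 260, 262, 225, 219, 224, 219, 222]
182 [226, 234, 241, 251, 245, 245, 285, 301, 279, 255, 226, 228, 228, 227]
183 [189, 222, 243, 247, 274, 271, 294, 301, 272, 240, 227, 226, 224, 232]
```

```bash
python3 - <<'E'
from h import *
for f in("scene0","scene1","scene2","top0"):
    c=load(f"pics/{f}.npz");W=cloud(c);u0,v0=(345,198) if "s" in f else (290,195)
    C=c["color"].astype(int)[v0-6:v0+7,u0-8:u0+9]
    s=C[...,0]-C[...,2]; w=np.clip(s-12,0,None)*(1.0)
    v,u=np.mgrid[v0-6:v0+7,u0-8:u0+9]
    u1,v1=(w*u).sum()/w.sum(),(w*v).sum()/w.sum()
    P=W[v0-3:v0+4,u0-9:u0+10].reshape(-1,3)
    print(f,u1,v1,(w>0).sum(),ray(c,u1,v1,.03).round(4),"plate z med",np.median(P[:,2]))
    if f=="scene2":print(s)
E
```

```text
scene0 344.9309309309309 198.13513513513513 26 [0.5329 0.0452 0.03  ] plate z med 0.0327821631470947
scene1 345.03614457831327 198.210843373494 28 [0.5334 0.045  0.03  ] plate z med 0.03256104060626297
scene2 345.0325203252033 198.17073170731706 27 [0.5333 0.0452 0.03  ] plate z med 0.03219413268261562
[[ 3  1  2  2  1  2  0  1 -1 -4 -4 -2 -2 -3 -2 -4 -3]
 [ 1  1  2  2 -1 -2 -1 -1 -2 -5 -3 -3 -4 -3 -3 -1 -1]
 [ 0  0  1  1 -1 -2 -3 -3 -1 -3 -2 -3 -3 -2 -2 -3 -2]
 [ 1  0 -1 -3  0 -4 -2  2  2  0 -1 -3 -3 -4 -3 -3 -1]
 [ 0  0 -2  2 -2  6 11 15 16 14  8  3  0 -1 -2 -4 -2]
 [ 0 -1 -2 -1  5 22 36 31 28 31 28 21  8 -3 -3 -2 -1]
 [-2 -2 -3  0  6 33 38 23  8 14 32 39 14 -1 -2 -4 -2]
 [-2 -3 -2 -4  4 23 31 23 10 10 31 34 12  0 -3 -3 -2]
 [-4 -3 -2 -3  0  5 18 26 27 23 22 11  2 -2 -2 -1  2]
 [-2 -2 -3 -1 -2 -2  3  6  8  6  6  2 -2 -2  0  1  0]
 [-2  0 -3 -2 -2 -1 -3 -1 -2 -2 -1  0  1  0  0  2  1]
 [-1 -4 -2 -3 -1 -2 -3 -2 -1 -1 -2 -1  1  2  1  0  1]
 [-3 -3 -2 -2 -2 -1 -3 -2 -3  0  0  1  0  2  1  0  1]]
top0 289.91515151515154 195.47878787878787 31 [0.5361 0.0405 0.03  ] plate z med 0.030568689805924087
```

play_rows([
  {"hand": 0.5, "tx": -0.2, "ty": 0.23, "tz": 1.5, "ax": 0, "ay": 0, "az": 0},
  {"hand": 0.5, "tx": 0, "ty": 0, "tz": 1.5, "ax": 0, "ay": 0, "az": 0},
  {"hand": 0.5, "tx": 0, "ty": 0, "tz": 1.0, "ax": 0, "ay": 0, "az": 0},
  {"hand": 0.5, "tx": 0, "ty": 0, "tz": 0, "ax": 0, "ay": 0, "az": 0},
  {"hand": 0.5, "tx": 0, "ty": 0, "tz": 0, "ax": 0, "ay": 0, "az": 0},
])

```text
time_s: 4.78
ee_pos: [0.5352, 0.04, 0.0812]
tool_rot: [-0.0, 0.717, 0.697, -0.0]
wrist_force: [-0.1, 0.0, -0.8]
gripper_width: 0.181
finger_force: 58.7
```

```bash
python3 - <<'E'
from h import *
from station import r
s=r.read_state();print(s["ee_pos"],s["tool_rot"],s["wrist_force"])
c=r.camera("scene");np.savez("pics/scene3.npz",**c)
cv2.imwrite("pics/a3.png",cv2.resize(c["color"][155:215,310:390,::-1],None,fx=9,fy=9,interpolation=cv2.INTER_CUBIC))
E
```

```text
[0.53522728 0.0399948  0.08123604] [-3.34032372e-04  7.17278907e-01  6.96786018e-01 -3.21752518e-04] [-0.09188639  0.02304383 -0.78369494]
```

View pics/a3.png

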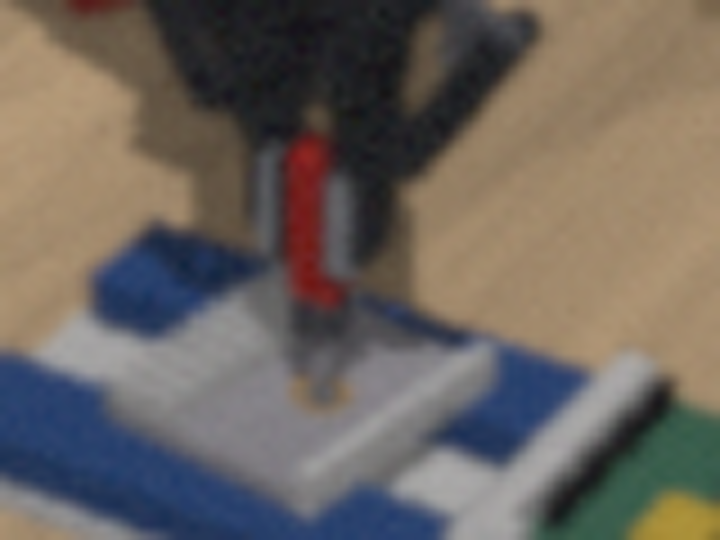

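The pin's tip shows at (325,398), right at the eyelet rim centred on (320,393). I'll check this against the projection.

```bash
python3 - <<'E'
from h import *
c=load("pics/scene3.npz");W=cloud(c);T=np.linalg.inv(c["world_from_camera"])
def pj(p):
    q=T[:3,:3]@np.array(p)+T[:3,3];u=c["camera_matrix"]@q;u=u[:2]/u[2];return ((u-[310,155]+.5)*9).round(0)
for y in(.040,.0423):
  print(y,"tip",[pj([.5352,y,z]) for z in(.034,.037,.040)],"at plate",pj([.5352,y,.030]),"collar bot",pj([.5352,y,.057]),"handle bottom",pj([.5352,y-.008,.071]))
print("eye mean",pj([.5347,.0428,.03]),"rimtop cam",pj([.5361,.0405,.03]))
h=cv2.cvtColor(c["color"],cv2.COLOR_RGB2HSV);m=((h[...,0]<8)|(h[...,0]>172))&(h[...,1]>130)
for v in range(169,190):
    u=np.where(m[v,335:355])[0]+335
    if len(u):print(v,u,W[v,u].mean(0).round(4))
E
```

```text
0.04 tip [array([317., 393.]), array([317., 385.]), array([318., 376.])] at plate [317. 403.] collar bot [319. 330.] handle bottom [307. 304.]
0.0423 tip [array([321., 389.]), array([321., 381.]), array([321., 373.])] at plate [321. 400.] collar bot [323. 327.] handle bottom [311. 301.]
eye mean [320. 398.] rimtop cam [320. 403.]
170 [343 344 345] [0.5283 0.0445 0.12  ]
171 [342 343 344 345 346] [0.5323 0.0373 0.122 ]
172 [342 343 344 345 346] [0.5335 0.0352 0.1204]
173 [342 343 344 345 346] [0.5336 0.0352 0.1173]
174 [342 343 344 345] [0.5328 0.0341 0.1145]
175 [342 343 344 345] [0.5321 0.0354 0.1105]
176 [342 343 344 345] [0.5319 0.036  0.1069]
177 [342 343 344 345] [0.5319 0.0361 0.1037]
178 [342 343 344 345] [0.5332 0.0338 0.1023]
179 [342 343 344 345] [0.5335 0.0335 0.0994]
180 [342 343 344 345] [0.5337 0.0331 0.0965]
181 [342 343 344] [0.5317 0.0343 0.092 ]
182 [342 343 344 345] [0.5329 0.0349 0.0889]
183 [342 343 344 345] [0.5326 0.0355 0.0853]
184 [342 343 344] [0.5316 0.0347 0.0822]
185 [343 344 345] [0.5344 0.0354 0.0795]
186 [343 344 345 346] [0.5364 0.0347 0.0774]
187 [343 344 345 346 347] [0.5378 0.0351 0.0744]
188 [345 346 347] [0.5405 0.0357 0.0718]
```

Depth puts the pin axis at y≈0.0427, in line with the eyelet. I'll lower slowly and watch the force.

play_rows([
  {"hand": 0.5, "tx": 0, "ty": 0, "tz": 0.4, "ax": 0, "ay": 0, "az": 0},
  {"hand": 0.5, "tx": 0, "ty": 0, "tz": 0.3, "ax": 0, "ay": 0, "az": 0},
  {"hand": 0.5, "tx": 0, "ty": 0, "tz": 0.2, "ax": 0, "ay": 0, "az": 0},
  {"hand": 0.5, "tx": 0, "ty": 0, "tz": 0, "ax": 0, "ay": 0, "az": 0},
  {"hand": 0.5, "tx": 0, "ty": 0, "tz": 0, "ax": 0, "ay": 0, "az": 0},
])

```text
time_s: 5.25
ee_pos: [0.5356, 0.0405, 0.0723]
tool_rot: [0.0, 0.717, 0.697, -0.0]
wrist_force: [0.3, 0.0, -1.4]
gripper_width: 0.184
finger_force: 58.8
```

play_rows([
  {"hand": 0.5, "tx": 0, "ty": 0, "tz": 0.2, "ax": 0, "ay": 0, "az": 0},
  {"hand": 0.5, "tx": 0, "ty": 0, "tz": 0.2, "ax": 0, "ay": 0, "az": 0},
  {"hand": 0.5, "tx": 0, "ty": 0, "tz": 0, "ax": 0, "ay": 0, "az": 0},
])

```text
time_s: 5.5
ee_pos: [0.5356, 0.0405, 0.068]
tool_rot: [0.0, 0.717, 0.697, -0.0]
wrist_force: [1.4, -0.5, -1.2]
gripper_width: 0.18
finger_force: 58.7
```

play_rows([
  {"hand": 0.5, "tx": 0, "ty": 0, "tz": 0.3, "ax": 0, "ay": 0, "az": 0},
  {"hand": 0.5, "tx": 0, "ty": 0, "tz": 0.3, "ax": 0, "ay": 0, "az": 0},
  {"hand": 0.5, "tx": 0, "ty": 0, "tz": 0.2, "ax": 0, "ay": 0, "az": 0},
  {"hand": 0.5, "tx": 0, "ty": 0, "tz": 0, "ax": 0, "ay": 0, "az": 0},
  {"hand": 0.5, "tx": 0, "ty": 0, "tz": 0, "ax": 0, "ay": 0, "az": 0},
])

```text
time_s: 5.92
ee_pos: [0.5355, 0.0405, 0.06]
tool_rot: [-0.0, 0.717, 0.697, -0.0]
wrist_force: [1.1, -0.9, -1.5]
gripper_width: 0.179
finger_force: 58.7
```

```bash
python3 - <<'E'
from h import *
from station import r
c=r.camera("scene");np.savez("pics/scene4.npz",**c)
cv2.imwrite("pics/a4.png",cv2.resize(c["color"][150:220,310:400,::-1],None,fx=8,fy=8,interpolation=cv2.INTER_CUBIC))
print(r.read_state()["wrist_force"])
E
```

```text
[ 0.37824876 -1.35031192 -1.68679135]
```

View pics/a4.png

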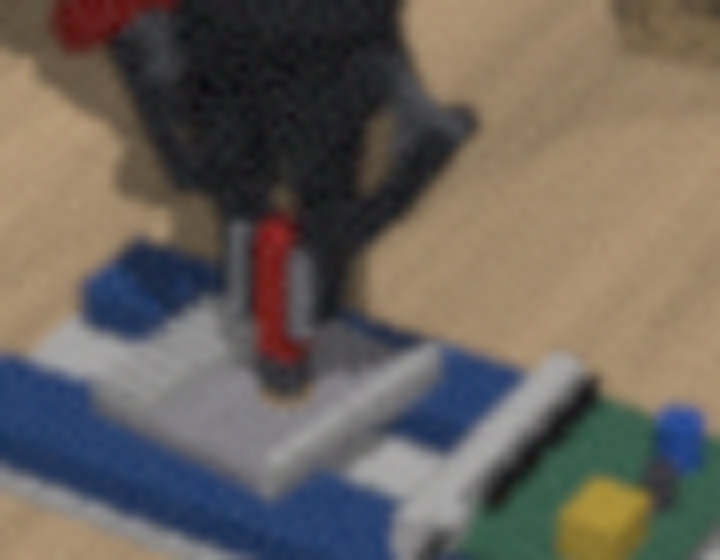

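The pin is in the eyelet: the collar sits just above the rim at (285,385). Now I push along the rails, which is tool +y.

play_rows([
  {"hand": 0.5, "tx": 0, "ty": 0.2, "tz": 0, "ax": 0, "ay": 0, "az": 0},
  {"hand": 0.5, "tx": 0, "ty": 0.3, "tz": 0, "ax": 0, "ay": 0, "az": 0},
  {"hand": 0.5, "tx": 0, "ty": 0.4, "tz": 0, "ax": 0, "ay": 0, "az": 0},
  {"hand": 0.5, "tx": 0, "ty": 0.4, "tz": 0, "ax": 0, "ay": 0, "az": 0},
  {"hand": 0.5, "tx": 0, "ty": 0.4, "tz": 0, "ax": 0, "ay": 0, "az": 0},
  {"hand": 0.5, "tx": 0, "ty": 0.4, "tz": 0, "ax": 0, "ay": 0, "az": 0},
  {"hand": 0.5, "tx": 0, "ty": 0.4, "tz": 0, "ax": 0, "ay": 0, "az": 0},
  {"hand": 0.5, "tx": 0, "ty": 0.4, "tz": 0, "ax": 0, "ay": 0, "az": 0},
  {"hand": 0.5, "tx": 0, "ty": 0.3, "tz": 0, "ax": 0, "ay": 0, "az": 0},
  {"hand": 0.5, "tx": 0, "ty": 0, "tz": 0, "ax": 0, "ay": 0, "az": 0},
])

```text
time_s: 6.8
ee_pos: [0.5684, 0.0396, 0.0602]
tool_rot: [0.0, 0.717, 0.697, 0.0]
wrist_force: [-0.3, -0.9, -0.8]
gripper_width: 0.181
finger_force: 58.7
```

play_rows([
  {"hand": 0.5, "tx": 0, "ty": 0.2, "tz": 0, "ax": 0, "ay": 0, "az": 0},
  {"hand": 0.5, "tx": 0, "ty": 0.2, "tz": 0, "ax": 0, "ay": 0, "az": 0},
  {"hand": 0.5, "tx": 0, "ty": 0.2, "tz": 0, "ax": 0, "ay": 0, "az": 0},
  {"hand": 0.5, "tx": 0, "ty": 0.2, "tz": 0, "ax": 0, "ay": 0, "az": 0},
  {"hand": 0.5, "tx": 0, "ty": 0.2, "tz": 0, "ax": 0, "ay": 0, "az": 0},
  {"hand": 0.5, "tx": 0, "ty": 0, "tz": 0, "ax": 0, "ay": 0, "az": 0},
  {"hand": 0.5, "tx": 0, "ty": 0, "tz": 0, "ax": 0, "ay": 0, "az": 0},
])

```text
time_s: 7.38
ee_pos: [0.5775, 0.0393, 0.0602]
tool_rot: [0.0, 0.717, 0.697, -0.0]
wrist_force: [-2.1, -0.4, -0.3]
gripper_width: 0.186
finger_force: 58.8
```

play_rows([
  {"hand": 0.5, "tx": 0, "ty": 0.15, "tz": 0, "ax": 0, "ay": 0, "az": 0},
  {"hand": 0.5, "tx": 0, "ty": 0.15, "tz": 0, "ax": 0, "ay": 0, "az": 0},
  {"hand": 0.5, "tx": 0, "ty": 0.15, "tz": 0, "ax": 0, "ay": 0, "az": 0},
  {"hand": 0.5, "tx": 0, "ty": 0.15, "tz": 0, "ax": 0, "ay": 0, "az": 0},
  {"hand": 0.5, "tx": 0, "ty": 0.15, "tz": 0, "ax": 0, "ay": 0, "az": 0},
  {"hand": 0.5, "tx": 0, "ty": 0.15, "tz": 0, "ax": 0, "ay": 0, "az": 0},
  {"hand": 0.5, "tx": 0, "ty": 0, "tz": 0, "ax": 0, "ay": 0, "az": 0},
  {"hand": 0.5, "tx": 0, "ty": 0, "tz": 0, "ax": 0, "ay": 0, "az": 0},
])

```text
time_s: 8.05
ee_pos: [0.5866, 0.0389, 0.0602]
tool_rot: [0.0, 0.717, 0.697, -0.0]
wrist_force: [-4.1, -1.4, -1.6]
gripper_width: 0.181
finger_force: 58.8
```

```bash
python3 - <<'E'
from h import *
from station import r
o=[]
for i in range(6):
    s=r.read_state();print(s["ee_pos"].round(4),s["wrist_force"].round(2))
    c=r.camera("scene")
t=r.camera("top");np.savez("pics/scene5.npz",**c);np.savez("pics/top5.npz",**t)
a=cv2.resize(c["color"][160:250,315:415,::-1],(600,540),interpolation=cv2.INTER_CUBIC)
cv2.imwrite("pics/a5.png",a)
E
```

```text
[0.5866 0.0389 0.0602] [-4.13 -1.38 -1.59]
[0.5866 0.039  0.0602] [-3.65 -1.49 -1.55]
[0.5866 0.039  0.0602] [-3.34 -1.54 -2.33]
[0.5866 0.039  0.0602] [-2.89 -1.39 -3.05]
[0.5866 0.039  0.0602] [-2.87 -0.77 -2.65]
[0.5866 0.039  0.0602] [-4.23 -1.81 -2.74]
```

View pics/a5.png

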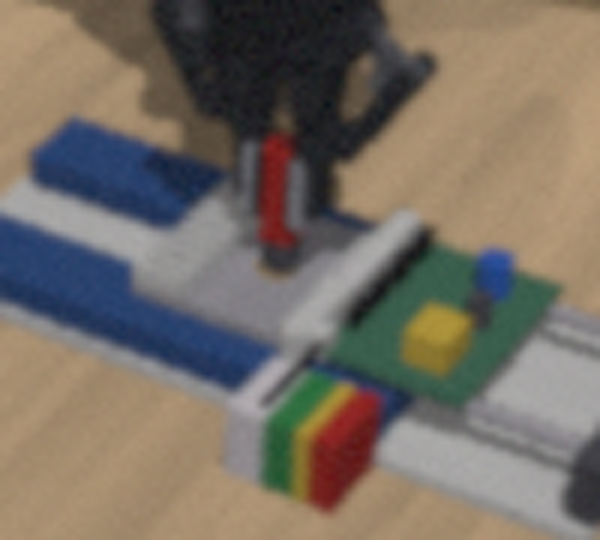

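The heat sink lies against the stop. The pointer, running (270,400) to (310,365), is at the white/green edge, roughly 8 mm of travel. I'll push about 9 mm more.

play_rows([
  {"hand": 0.5, "tx": 0, "ty": 0.15, "tz": 0, "ax": 0, "ay": 0, "az": 0},
  {"hand": 0.5, "tx": 0, "ty": 0.15, "tz": 0, "ax": 0, "ay": 0, "az": 0},
  {"hand": 0.5, "tx": 0, "ty": 0.15, "tz": 0, "ax": 0, "ay": 0, "az": 0},
  {"hand": 0.5, "tx": 0, "ty": 0.15, "tz": 0, "ax": 0, "ay": 0, "az": 0},
  {"hand": 0.5, "tx": 0, "ty": 0.15, "tz": 0, "ax": 0, "ay": 0, "az": 0},
  {"hand": 0.5, "tx": 0, "ty": 0.15, "tz": 0, "ax": 0, "ay": 0, "az": 0},
  {"hand": 0.5, "tx": 0, "ty": 0, "tz": 0, "ax": 0, "ay": 0, "az": 0},
  {"hand": 0.5, "tx": 0, "ty": 0, "tz": 0, "ax": 0, "ay": 0, "az": 0},
])

```text
time_s: 9.07
ee_pos: [0.5942, 0.0388, 0.0601]
tool_rot: [-0.001, 0.717, 0.697, -0.001]
wrist_force: [-8.7, -3.3, 1.4]
gripper_width: 0.182
finger_force: 58.7
```

```bash
python3 - <<'E'
from h import *
from station import r
o=[];acc=0
for i in range(6):
    s=r.read_state();print(s["ee_pos"].round(4),s["wrist_force"].round(2))
    c=r.camera("scene");acc=acc+c["color"].astype(float)/6
np.savez("pics/scene6.npz",**c)
cv2.imwrite("pics/a6.png",cv2.resize(acc[175:250,335:420,::-1],None,fx=8,fy=8,interpolation=cv2.INTER_CUBIC))
E
```

```text
[0.5942 0.0388 0.0601] [-8.74 -3.31  1.4 ]
[0.5942 0.0388 0.0601] [-7.89 -2.15  1.46]
[0.5942 0.0388 0.0601] [-8.43 -1.81  1.6 ]
[0.5942 0.0388 0.0601] [-8.42 -1.84  1.55]
[0.5942 0.0388 0.0601] [-8.38 -2.19  1.84]
[0.5942 0.0388 0.0601] [-8.49 -1.96  1.72][ WARN:0@5.799] global loadsave.cpp:1063 imwrite_ Unsupported depth image for selected encoder is fallbacked to CV_8U.
```

View pics/a6.png

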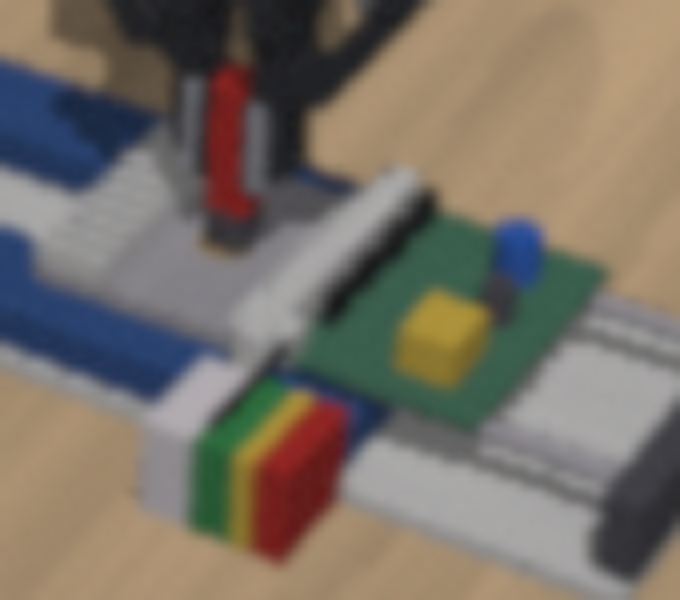

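The wall and stop bar form one parallel band, and the pointer, (215,420) to (275,355), is at the start of green. That was the last picture allowed, so I'll measure travel and squareness numerically.

```bash
cat > m.py <<'E'
from h import *
import sys
yaw=np.radians(-1.6);ex=np.array([np.cos(yaw),np.sin(yaw),0]);ey=np.array([-np.sin(yaw),np.cos(yaw),0])
O=np.array([.6085,.038,0])-.080*ex   # jig origin estimate (top cam)
def yel(c,z=.06):
    h=cv2.cvtColor(c["color"],cv2.COLOR_RGB2HSV).astype(int);roi=np.zeros((400,640));roi[195:235,360:410]=1
    w=roi*((h[...,0]>18)&(h[...,0]<32)&(h[...,2]>120)&(h[...,1]>100));roi
    # exclude the scale: keep biggest blob
    n,l,st,ce=cv2.connectedComponentsWithStats(w.astype(np.uint8));i=1+np.argmax(st[1:,4]);return ce[i],st[i,4],(ray(c,*ce[i],z)-O)@ex
def rect(c,z,xs,ys):
    T=np.linalg.inv(c["world_from_camera"]);P=O+xs[:,None,None]*ex+ys[None,:,None]*ey+[0,0,z]
    q=P@T[:3,:3].T+T[:3,3];u=q@c["camera_matrix"].T;u=(u[...,:2]/u[...,2:]).astype(np.float32)
    return cv2.remap(c["color"],u[...,0],u[...,1],cv2.INTER_CUBIC)
E
python3 - <<'E'
from m import *
L={k:load(f"pics/scene{k}.npz") for k in(0,4,5,6)}
for k in L: print(k,yel(L[k]))
c=L[6]
xs=np.arange(.060,.125,.002)
print("scale top z=36: R,G,B along jig x at y=-95,-75,-68")
for k in(4,6):
  g=rect(L[k],.036,xs,np.array([-.098,-.085,-.072]))
  for x,r_ in zip(xs,g): print(k,round(x*1000),r_.tolist())
E
```

```text
0 (array([384.66666667, 214.75308642]), np.int32(81), np.float64(0.14725811626978277))
4 (array([384.675 , 214.6875]), np.int32(80), np.float64(0.14714981354655873))
5 (array([387.18518519, 215.69135802]), np.int32(81), np.float64(0.15435083444549538))
6 (array([389.44705882, 216.51764706]), np.int32(85), np.float64(0.16065717826048936))
scale top z=36: R,G,B along jig x at y=-95,-75,-68
4 60 [[145, 142, 141], [37, 54, 89], [42, 63, 108]]
4 62 [[145, 142, 142], [38, 56, 90], [37, 62, 107]]
4 64 [[145, 141, 141], [33, 54, 88], [34, 62, 106]]
4 66 [[146, 143, 141], [34, 53, 89], [33, 59, 104]]
4 68 [[143, 141, 140], [42, 58, 93], [38, 61, 106]]
4 70 [[141, 140, 139], [38, 57, 91], [42, 64, 108]]
4 72 [[143, 142, 138], [37, 55, 90], [44, 67, 110]]
4 74 [[143, 143, 140], [39, 54, 91], [43, 66, 109]]
4 76 [[146, 144, 144], [29, 51, 87], [40, 64, 107]]
4 78 [[146, 145, 142], [35, 56, 89], [39, 62, 106]]
4 80 [[143, 142, 140], [39, 57, 90], [42, 64, 108]]
4 82 [[141, 140, 140], [33, 51, 88], [39, 62, 105]]
4 84 [[141, 140, 138], [40, 57, 91], [40, 64, 106]]
4 86 [[143, 139, 138], [57, 69, 9
[... 2124 characters left out ...]
 100 [[172, 168, 171], [178, 173, 177], [177, 172, 176]]
6 102 [[170, 164, 169], [176, 171, 175], [173, 168, 172]]
6 104 [[169, 164, 168], [160, 155, 160], [162, 158, 161]]
6 106 [[152, 155, 152], [126, 122, 125], [136, 132, 136]]
6 108 [[113, 132, 116], [89, 90, 90], [96, 95, 96]]
6 110 [[76, 115, 84], [54, 74, 60], [59, 76, 63]]
6 112 [[54, 108, 68], [41, 86, 54], [45, 89, 56]]
6 114 [[47, 106, 61], [46, 103, 61], [45, 104, 60]]
6 116 [[47, 105, 59], [46, 107, 62], [46, 107, 61]]
6 118 [[49, 105, 58], [50, 107, 60], [50, 109, 62]]
6 120 [[71, 110, 58], [71, 114, 62], [75, 113, 61]]
6 122 [[110, 121, 56], [108, 125, 61], [113, 124, 60]]
6 124 [[143, 133, 58], [146, 136, 61], [142, 132, 57]]
```

play_rows([
  {"hand": 0.5, "tx": 0, "ty": 0.1, "tz": 0, "ax": 0, "ay": 0, "az": 0},
  {"hand": 0.5, "tx": 0, "ty": 0.1, "tz": 0, "ax": 0, "ay": 0, "az": 0},
  {"hand": 0.5, "tx": 0, "ty": 0.1, "tz": 0, "ax": 0, "ay": 0, "az": 0},
  {"hand": 0.5, "tx": 0, "ty": 0.1, "tz": 0, "ax": 0, "ay": 0, "az": 0},
  {"hand": 0.5, "tx": 0, "ty": 0, "tz": 0, "ax": 0, "ay": 0, "az": 0},
  {"hand": 0.5, "tx": 0, "ty": 0, "tz": 0, "ax": 0, "ay": 0, "az": 0},
])

```text
time_s: 9.87
ee_pos: [0.5975, 0.0388, 0.0601]
tool_rot: [-0.001, 0.717, 0.697, -0.001]
wrist_force: [-11.3, -2.1, 4.1]
gripper_width: 0.181
finger_force: 59.0
```

```bash
cat > chk.py <<'E'
from m import *
from station import r
acc=0
for i in range(8):
    c=r.camera("scene");acc=acc+c["color"].astype(float)/8
s=r.read_state();print(s["time_s"],s["ee_pos"].round(4),s["wrist_force"].round(2))
c["color"]=acc.astype(np.uint8);np.savez("pics/last.npz",**c)
print(yel(c))
xs=np.arange(.080,.125,.0015)
# wall/bar cross-profiles along x: gray sum at several y on plane z=.040
ys=np.array([-.052,-.042,-.03,-.02,-.01,0,.01,.02,.03,.04,.052])
g=rect(c,.040,xs,ys).astype(int).sum(-1)//3
print("x\\y",(ys*1000).astype(int).tolist())
for x,row in zip(xs,g): print(round(x*1000,1),row.tolist())
E
python3 chk.py
```

```text
10.2667 [0.5975 0.0388 0.0601] [-10.99  -2.73   3.19]
(array([390.57831325, 217.04819277]), np.int32(83), np.float64(0.1640180775673043))
x\y [-52, -42, -30, -20, -10, 0, 10, 20, 30, 40, 52]
80.0 [121, 130, 129, 129, 103, 105, 102, 83, 79, 63, 131]
81.5 [121, 130, 130, 129, 116, 117, 114, 84, 79, 62, 131]
83.0 [119, 129, 130, 130, 125, 126, 124, 85, 79, 59, 130]
84.5 [119, 129, 129, 131, 130, 129, 127, 87, 79, 58, 130]
86.0 [118, 129, 129, 130, 131, 131, 129, 92, 81, 58, 130]
87.5 [120, 131, 132, 132, 133, 133, 132, 100, 87, 60, 132]
89.0 [121, 134, 137, 136, 137, 138, 140, 112, 97, 65, 133]
90.5 [121, 140, 145, 145, 145, 144, 146, 127, 113, 74, 132]
92.0 [119, 144, 153, 154, 153, 154, 155, 140, 127, 86, 128]
93.5 [119, 151, 160, 161, 161, 160, 160, 154, 145, 101, 126]
95.0 [120, 155, 162, 163, 164, 164, 165, 162, 156, 118, 127]
96.5 [126, 160, 164, 165, 166, 166, 168, 166, 164, 134, 137]
98.0 [131, 162, 164, 165, 166, 167, 170, 167, 167, 150, 149]
99.5 [136, 163, 165, 165, 166, 167, 170, 167, 168, 159, 159]
101.0 [138, 164, 165, 166, 166, 167, 169, 167, 167, 165, 165]
102.5 [140, 164, 166, 167, 164, 166, 168, 166, 165, 165, 166]
104.0 [142, 164, 164, 168, 162, 163, 163, 162, 162, 162, 164]
105.5 [143, 162, 160, 161, 154, 156, 153, 153, 152, 153, 155]
107.0 [140, 158, 151, 150, 141, 142, 136, 142, 140, 141, 142]
108.5 [131, 154, 143, 132, 119, 128, 121, 129, 122, 125, 126]
110.0 [117, 152, 136, 119, 102, 112, 99, 114, 105, 107, 108]
111.5 [97, 147, 130, 100, 81, 97, 81, 94, 81, 92, 88]
113.0 [79, 141, 120, 81, 64, 78, 58, 72, 63, 72, 69]
114.5 [74, 131, 107, 58, 44, 58, 43, 51, 45, 55, 60]
116.0 [84, 121, 88, 41, 32, 40, 31, 37, 36, 37, 63]
117.5 [95, 108, 72, 26, 29, 29, 29, 29, 32, 29, 79]
119.0 [97, 95, 61, 26, 34, 26, 34, 30, 36, 30, 99]
120.5 [88, 85, 57, 34, 43, 34, 43, 40, 46, 40, 117]
122.0 [77, 80, 58, 47, 52, 47, 56, 54, 55, 53, 129]
123.5 [69, 76, 64, 61, 62, 60, 64, 64, 64, 64, 134]
```

Travel is about 16.9 mm, mid-green, and the wall edge is at a constant x, so it is square. Now I check the centre marks sideways.

```bash
python3 - <<'E'
from m import *
c=load("pics/last.npz")
ys=np.arange(-.066,.066,.0015)
hs=rect(c,.038,np.arange(.0925,.098,.001),ys).astype(float)   # wall top (cam coordinates)
for nm,z,x0,x1 in(("wall",.038,.0920,.0955),("bar",.043,.0985,.1045)):
    g=rect(c,z,np.arange(x0,x1,.0005),ys).astype(float).mean((0,2)).round(0).astype(int)
    print(nm,list(zip((ys*1000).round(1).tolist(),g.tolist())))
# rest bar, for reference
b=load("pics/scene0.npz");g=rect(b,.043,np.arange(.0825,.0885,.0005),ys).astype(float).mean((0,2)).round(0).astype(int);print("rest",list(zip((ys*1000).round(1).tolist(),g.tolist())))
E
```

```text
wall [(-66.0, 153), (-64.5, 142), (-63.0, 128), (-61.5, 113), (-60.0, 101), (-58.5, 96), (-57.0, 95), (-55.5, 98), (-54.0, 103), (-52.5, 109), (-51.0, 116), (-49.5, 122), (-48.0, 128), (-46.5, 136), (-45.0, 143), (-43.5, 148), (-42.0, 151), (-40.5, 154), (-39.0, 156), (-37.5, 157), (-36.0, 157), (-34.5, 158), (-33.0, 159), (-31.5, 159), (-30.0, 160), (-28.5, 162), (-27.0, 163), (-25.5, 163), (-24.0, 163), (-22.5, 163), (-21.0, 163), (-19.5, 163), (-18.0, 163), (-16.5, 163), (-15.0, 163), (-13.5, 163), (-12.0, 163), (-10.5, 163), (-9.0, 163), (-7.5, 164), (-6.0, 164), (-4.5, 163), (-3.0, 162), (-1.5, 163), (0.0, 163), (1.5, 163), (3.0, 164), (4.5, 165), (6.0, 164), (7.5, 165), (9.0, 165), (10.5, 165), (12.0, 164), (13.5, 165), (15.0, 166), (16.5, 165), (18.0, 164), (19.5, 164), (21.0, 163), (22.5, 161), (24.0, 160), (25.5, 160), (27.0, 159), (28.5, 157), (30.0, 157), (31.5, 158), (33.0, 154), (34.5, 148), (36.0, 143), (37.5, 137), (39.0, 130), (40.5, 123), (42.0, 119), (43.5, 116), (45.0, 116), (46.5, 117), (48.0, 119), (49.5, 122), (51.0, 125), (52.5, 127), (54.0, 129), (55.5, 130), 
[... 1735 characters left out ...]
, (-15.0, 161), (-13.5, 161), (-12.0, 162), (-10.5, 163), (-9.0, 162), (-7.5, 162), (-6.0, 163), (-4.5, 163), (-3.0, 163), (-1.5, 163), (0.0, 163), (1.5, 163), (3.0, 162), (4.5, 162), (6.0, 162), (7.5, 162), (9.0, 161), (10.5, 162), (12.0, 162), (13.5, 162), (15.0, 162), (16.5, 162), (18.0, 162), (19.5, 163), (21.0, 163), (22.5, 163), (24.0, 162), (25.5, 162), (27.0, 163), (28.5, 163), (30.0, 162), (31.5, 162), (33.0, 163), (34.5, 163), (36.0, 163), (37.5, 164), (39.0, 164), (40.5, 164), (42.0, 163), (43.5, 164), (45.0, 165), (46.5, 164), (48.0, 163), (49.5, 163), (51.0, 163), (52.5, 162), (54.0, 160), (55.5, 158), (57.0, 154), (58.5, 149), (60.0, 143), (61.5, 138), (63.0, 135), (64.5, 134)]
```

```bash
python3 - <<'E'
from m import *
from station import r
t=r.camera("top");np.savez("pics/toplast.npz",**t);W=cloud(t)
u0,u1,v0,v1=262,330,155,200
print("top height mm, rows v, cols u step2",list(range(u0,u1,2)))
for v in range(v0,v1,2):print(v,(W[v,u0:u1:2,2]*1000).astype(int).tolist())
# scene: height map in jig frame from scene depth
c=load("pics/last.npz");W=cloud(c);d=W-O;x=d@ex;y=d@ey;z=W[...,2]
for a,b,nm in((.086,.092,"wallinner"),(.092,.098,"wall"),(.098,.106,"bar")):
    m=(x>a)&(x<b)&(abs(y)<.07)&(z<.08)
    hh=[(int(q*1000),round(float(np.median(z[m&(y>q)&(y<q+.004)])*1000),1)) for q in np.arange(-.066,.07,.004) if (m&(y>q)&(y<q+.004)).any()]
    print(nm,hh)
E
```

```text
top height mm, rows v, cols u step2 [262, 264, 266, 268, 270, 272, 274, 276, 278, 280, 282, 284, 286, 288, 290, 292, 294, 296, 298, 300, 302, 304, 306, 308, 310, 312, 314, 316, 318, 320, 322, 324, 326, 328]
155 [549, 545, 546, 546, 545, 545, 542, 550, 540, 543, 544, 543, 538, 538, 534, 527, 520, 521, 472, 32, 30, 35, 36, 12, 2, 6, 37, 27, 37, 30, 30, 34, 1, -5]
157 [550, 550, 548, 547, 549, 549, 547, 546, 549, 544, 546, 544, 545, 544, 537, 534, 524, 515, 458, 39, 34, 36, 34, 19, 24, 24, 39, 34, 38, 34, 37, 33, 2, -2]
159 [553, 555, 551, 553, 551, 552, 550, 552, 549, 551, 549, 552, 548, 543, 541, 542, 531, 518, 455, 236, 32, 34, 31, 24, 25, 20, 37, 34, 35, 29, 37, 38, -1, -3]
161 [557, 554, 557, 554, 558, 556, 556, 554, 556, 551, 554, 550, 550, 548, 549, 544, 538, 516, 448, 228, 36, 36, 37, 23, 26, 9, 36, 40, 38, 27, 32, 35, -3, 1]
163 [562, 558, 561, 559, 557, 558, 557, 554, 558, 555, 556, 554, 555, 553, 556, 548, 545, 530, 440, 230, 37, 36, 39, 24, 24, 33, 28, 38, 38, 38, 38, 33, 1, 5]
165 [560, 562, 561, 563, 559, 561, 563, 562, 562, 559, 557, 558, 558, 557, 557, 553, 551, 538, 379
[... 2841 characters left out ...]
, 33.9), (22, 35.7), (26, 37.6), (30, 41.4), (38, 40.8), (42, 39.7)]
wall [(-66, 37.0), (-53, 35.6), (-49, 32.1), (-45, 33.7), (-41, 40.2), (-37, 40.2), (-33, 43.8), (-25, 41.6), (-21, 39.8), (-17, 42.5), (-13, 43.5), (-9, 41.3), (-1, 42.8), (6, 40.0), (10, 40.7), (22, 41.2), (26, 42.9), (30, 42.3), (42, 38.2), (46, 41.2)]
bar [(-66, 38.0), (-57, 40.9), (-53, 39.2), (-49, 44.8), (-45, 45.2), (-41, 45.5), (-37, 44.3), (-33, 44.3), (-29, 44.5), (-25, 47.2), (-21, 45.9), (-17, 45.7), (-13, 43.8), (-9, 46.2), (-5, 47.1), (-1, 46.5), (2, 46.1), (6, 45.5), (10, 44.7), (14, 44.9), (18, 46.4), (22, 43.6), (26, 43.6), (30, 45.9), (34, 45.2), (38, 45.4), (42, 44.6), (46, 44.2), (50, 45.3), (54, 43.6)]
```

```bash
python3 - <<'E'
from m import *
from station import r
acc=0
for i in range(10):
    t=r.camera("top");acc=acc+t["color"].astype(float)/10
t["color"]=acc.astype(np.uint8);np.savez("pics/toplast.npz",**t)
ys=np.arange(-.075,-.015,.002)
print("y",(ys*1000).round().astype(int).tolist())
for z,xr in((.030,np.arange(.035,.090,.006)),(.038,np.array([.0915,.094])),(.043,np.arange(.097,.108,.0025))):
    g=rect(t,z,xr,ys)
    for x,row in zip(xr,g): print(int(z*1000),round(x*1000,1),"R",row[:,0].tolist())
b=load("pics/top0.npz")
xr=np.arange(.080,.0905,.0025)
g=rect(b,.043,xr,ys)
for x,row in zip(xr,g): print("rest",round(x*1000,1),"R",row[:,0].tolist())
E
```

```text
y [-75, -73, -71, -69, -67, -65, -63, -61, -59, -57, -55, -53, -51, -49, -47, -45, -43, -41, -39, -37, -35, -33, -31, -29, -27, -25, -23, -21, -19, -17]
30 35.0 R [178, 178, 179, 180, 177, 158, 122, 87, 74, 73, 77, 76, 69, 76, 104, 147, 176, 163, 150, 157, 173, 176, 156, 129, 113, 114, 126, 137, 148, 156]
30 41.0 R [184, 183, 182, 181, 174, 159, 125, 90, 75, 72, 76, 76, 71, 74, 100, 142, 174, 173, 158, 154, 166, 179, 171, 153, 136, 127, 129, 137, 148, 155]
30 47.0 R [183, 184, 186, 189, 180, 161, 125, 90, 76, 72, 76, 75, 74, 75, 93, 124, 154, 168, 163, 159, 161, 166, 166, 160, 153, 141, 134, 138, 148, 155]
30 53.0 R [178, 180, 182, 186, 176, 154, 116, 85, 76, 74, 77, 75, 75, 76, 93, 119, 146, 162, 161, 160, 159, 159, 160, 160, 158, 149, 138, 138, 147, 155]
30 59.0 R [175, 176, 179, 185, 180, 157, 118, 88, 75, 74, 76, 75, 76, 78, 96, 122, 145, 159, 158, 157, 156, 156, 157, 158, 157, 149, 138, 138, 146, 154]
30 65.0 R [175, 176, 180, 185, 182, 153, 111, 82, 71, 75, 76, 75, 74, 78, 98, 123, 145, 156, 157, 157, 155, 155, 155, 156, 155, 151, 142, 140, 146, 153]
30 71.0 R [175, 172, 169, 1
[... 1759 characters left out ...]
 167, 163, 158, 153, 150, 150, 149, 148, 149, 148, 146, 144]
rest 82.5 R [112, 110, 113, 117, 119, 103, 81, 66, 73, 102, 144, 178, 183, 187, 186, 186, 188, 190, 189, 185, 180, 176, 175, 174, 175, 176, 176, 176, 175, 174]
rest 85.0 R [114, 114, 118, 121, 123, 106, 81, 63, 73, 107, 154, 190, 195, 196, 194, 194, 195, 196, 195, 193, 191, 190, 189, 189, 189, 189, 189, 189, 189, 189]
rest 87.5 R [140, 143, 148, 149, 146, 122, 91, 63, 69, 104, 152, 188, 194, 194, 192, 190, 189, 189, 189, 189, 191, 192, 194, 196, 196, 195, 195, 195, 195, 195]
rest 90.0 R [163, 171, 178, 176, 169, 138, 101, 67, 66, 96, 143, 180, 190, 193, 190, 188, 185, 182, 177, 174, 175, 180, 186, 189, 189, 188, 187, 188, 187, 187]
```

Seen from above, the foot plate's edge is straight at y ≈ −45.4 and the bar's end is at −55.6. The 10.2 mm overhang is what centred marks should give (10.0), so heat sink and stop are centred and square. Travel is mid-green, so I'm handing in.

```bash
python3 - <<'E'
from station import r
s=r.read_state();print(s["time_s"],s["ee_pos"],s["wrist_force"],s["finger_force"])
print(r.close_job())
E
```

```text
10.8167 [0.59752692 0.03877712 0.06006989] [-11.68000389  -1.50913656   3.21092847] 59.02577216838836
the job is handed in; nothing more can be done
None
```

I handed the job in at 10.8 s: the smaller red pin is gripped and through the eyelet, and the heat sink is flush, square and centred on the stop. Stop travel measures about 17 mm, mid-green; the judge's verdict was not returned.

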